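# Take the twist-lock cap off a test unit's service port

### The arm

A 7-joint arm with a two-finger parallel gripper is mounted at the origin on the work surface. World frame = base frame: x ahead of the robot, y to its left, z up, the work surface at z = 0. Lengths are in m, angles in rad, forces in N, time in s.
With the tool pointing down it reaches from about 0.425 to 0.925 m from the base axis. Payload 6.8 kg.
Tool frame: the origin (TCP) lies at the very end of the fingers, on their centre line; the grasp point (between the pads) lies 19 mm behind it; z points along the fingers, y is the line along which they close (so a half turn about z gives the same grasp; the last joint's range is limited). The gripper opens to 85 mm and grips with 20 to 120 N. Pads are 22 mm wide; open, the fingers measure 114 mm over their backs; the gripper's body (76 mm by 85 mm) begins 54 mm behind the grasp point. The pads swing forward as they close: fully open they stand 13 mm farther back than shut.
Start: joints at [-1.455, 0.477, 0.022, 1.555, -0.011, 1.109, -0.083], TCP at [0.15, 0.658, 0.231] pointing down, gripper open.
Joint ranges: [-2.96, 2.96], [-0.34, 2.1], [-1.41, 1.46], [0.24, 2.44], [-1.37, 4.51], [0.17, 1.92], [-2.96, 2.96]. Speed limits (rad/s): [2.39, 2.39, 3.14, 3.14, 3.14, 3.14, 3.14].

### API

Orientations are given as a unit quaternion [w, x, y, z].
In Python, from station import bot gives the robot as it stands.
- The arm moves only by the tool inch_along, called after "Request:" in YAML: its name, and indented under it one key for each argument. Schema: {"type":"object","properties":{"segments":{"type":"array","items":{"type":"number"},"minItems":5,"maxItems":100},"squeeze":{"type":"number"},"only":{"type":"string"},"quiet":{"type":"boolean"},"lines":{"type":"string"}},"required":["segments"],"additionalProperties":false}. segments is one flat list of numbers that holds 1 to 20 rows one after another, with no inner brackets; each row has 5 numbers: dx, dy, dz in parts of the range, where 1.0 means 1 m, then a turn about the tool's z in normalised numbers (1 is 180 degrees), then the opening from 0.0 (shut) to 1.0 (fully open); each row shifts and turns the commanded pose from where the row before left it, along the tool's axes as they then stand; what a row does not reach is not made up. A row lasts 1/10 s, in which the tool goes at most 0.05 m and 0.15 rad, less where a joint would pass 70% of its speed; a pose out of reach is approached as far as the arm can. The fingers move at their own pace and stop on an object; squeeze is the grip in N (left out, the last holds). Time passes only in rows, so rows that do not move let the fingers close. The tool returns the time, the measured TCP pose, the force, the opening and the grip force at its end. only (a regular expression) keeps the lines of the reply that match it, lines (a string "A,B") keeps lines A to B, and quiet returns only ok. Input that does not fit is refused with a message, and nothing moves.
- bot.get_obs(): the state, without advancing time (a new reading comes with each control period).
- bot.read_camera(name): name is "side" or "top" or "wrist"; returns the picture (384x512x3 uint8, blue, green, red); there is no depth.
- bot.camera_info(name): a dict with "vertical_fov" (degrees; the focal length in pixels is half the picture's height over the tangent of half this angle, whatever the lens; pixels are square), "cx", "cy" (the principal point, pixels), "k1" (the pictures are not rectified: a ray, as slopes to the right and down, at radius r is drawn at 1 + k1 r^2 times it, then the intrinsics apply), "view" (4x4, takes a point from world to camera coordinates); the wrist camera has in their place "hand_eye" (4x4, takes a point from camera to tool coordinates, whose origin is the TCP and whose axes are the flange's). Camera axes: x right, y up, looking along -z (the intrinsics and any distortion apply to the point x, -y, -z); pixel columns grow to the right and rows downward; lengths in m; the calibration is good to about 2 mm. A picture is of the moment at which its call begins: read the wrist's pose just before it. camera_info takes no time and is no camera call.
- bot.hand_in(): hands the job in; it is judged then, once.
The state is a dict: "t": time; "q": joint angles; "joint_vel": joint speeds; "joint_torque": joint torques, N m; "eef_pos": TCP position; "tool_rot": TCP orientation; "contact_force": force on the tool from outside, world axes, zero at the start; "torque": the same for the moment, N m; "gripper_width": opening from 0.0 (shut) to 1.0 (fully open); "grasp_force": force on a finger pad.
Only numpy, scipy, OpenCV 4.12 (cv2) and the standard library are available. Lean on these libraries where they do the work, as an engineer would, in place of code of your own. Each camera call takes 0.05 s, during which the arm holds its last target. There are 200 camera calls.

### The job

Take the red cap off its port on the grey test unit: it is a twist-lock cap that may be left- or right-handed, so try it both ways, turn it out of its lock while it is still down on the port, then lift it off. Finish while still holding the cap in the gripper, right way up and still, at least 8 cm clear above the unit and over it. Leave the grey cap on and do not disturb the other things on the desk.

Things in the scene. Friction and masses are not known exactly. Their poses are not given: they have to be found in the camera images.
- unit: Grey metal test unit, a fixed box 150 (x) by 250 (y) by 60 mm high. Origin: centre of its underside, on the desk; z up; its front panel with the display faces its -x. On its flat top, at x = 0, y = +65 and -65 mm, are two equal round ports, one under the red cap, one under the grey cap, either way round.
- port_left (a point): Centre of the unit's top face at the +y port (the other port is alike, at -y). A port is a steel base disc, 48 mm diameter, 4 mm high, on which the cap stands, with a 22 mm post, 36 mm high above the unit's top, that centres the cap. One port is left-handed, the other right-handed; which is which changes from start to start and cannot be seen.
- red_cap: Red round ribbed cap, 44 mm diameter, 40 mm high, about 60 g, loose but locked on its port by inner lugs. Origin: centre of its lower rim, 64 mm above the desk when seated; z up; x towards the white line on its top. Turns easily in place; locked, it rises only 2 mm; unlocked, it lifts straight off. Grip its sides from any yaw, fingertips some 5 mm above the base disc.
- red_cap_mark (a point): Point on the red cap's top on its white line, 18 mm from its axis. At the start the line lies within 3 degrees of the unit's +x. Turned the wrong way it meets a hard stop about 7 degrees from the unit's x. The right way (clockwise or anticlockwise, unknown) it runs freely to a stop about 72 degrees from the unit's x; from 48 degrees on it lifts off, best at 60.
- grey_cap: The same cap in grey, on the other port, 130 mm from the red one, centre to centre. Origin and axes as the red cap. To be left locked on.
- grey_cap_mark (a point): Point on the grey cap's top, 18 mm from its axis, on its white pointer line.
- board1: Loose green circuit board 100 by 140 mm with black and white connector rows, 18 mm high over all; origin at the centre of its underside. Leave alone.
- board2: A second board like board1. Leave alone.
- spray: Yellow spray can, 52 mm diameter, 132 mm high, standing loose; origin at the centre of its underside. Leave alone.
- driver: Screwdriver lying on the desk along its x; origin under its middle. Leave alone.
- mouse: Black computer mouse 100 by 58 by 26 mm; origin at the centre of its underside. Leave alone.

How it is judged:
On the way:
1. the red cap is turned out of its lock, more than 32 degrees, while still down on its port (angle between the x axis of red_cap and the x axis of unit, either way round above 0.56 rad and z of red_cap in the frame of unit below 0.072 m), for 0.1 s.
At the end, for the whole second after the job is handed in: Red cap held in the fingers (over 2 N), rim at least 75 mm above the unit's top, within 130 mm of the unit's centre from above, within 17 degrees of upright, at rest (under 30 mm/s), touching neither unit nor grey cap; grey cap seated, within 6 mm of its start (z of red_cap in the frame of unit above 0.135 m and horizontal distance between red_cap and unit below 0.13 m and angle between red_cap's own z axis and vertical below 0.3 rad and contact force between the fingers and red_cap above 2 N and contact force between red_cap and unit below 0.2 N and contact force between red_cap and grey_cap below 0.2 N and linear speed of red_cap below 0.03 m/s and z of grey_cap in the frame of unit below 0.068 m and distance of grey_cap from where it was at the start of the episode below 0.006 m); the arm keeps its last pose, push and grip.
It fails at once if the grey cap is turned or moved (its mark by more than 8 mm) (distance of grey_cap_mark from where it was at the start of the episode above 0.008 m).
It fails at once if another thing on the desk is pushed more than 20 mm (distance of any of board1, board2, spray, driver, mouse from where it was at the start of the episode above 0.02 m).
It fails at once if the red cap is tipped over (tilted more than 45 degrees) (angle between red_cap's own z axis and vertical above 0.8 rad).
It also fails if it takes over 37 s, if anything falls off the work surface, if the arm or the gripper's body presses on something with over 40 N, if the wrist force passes 120 N, or if a joint passes its speed limit or range.

## Working session

There is one attempt and no reset: what is moved stays moved. The work goes in short steps, Python scripts to look and compute and a tool call to move; the robot and the scene stay as the last step left them, time stands still between calls to the robot, and variables do not carry over. Pictures are saved under pics/ and viewed, at most 10 in all, crops included, and the job is handed in when it is done.

```bash
ls; mkdir -p pics
```

Create h.py:
```python
import numpy as np, cv2
from station import bot
def ray(name,u,v,T=None):
    c=bot.camera_info(name); f=192/np.tan(np.radians(c["vertical_fov"])/2)
    d=np.array([(u-c["cx"])/f,(v-c["cy"])/f]); s=d.copy()
    for _ in range(30): s=d/(1+c["k1"]*(s@s))
    r=np.array([s[0],-s[1],-1.])
    M=np.linalg.inv(np.array(c["view"])) if "view" in c else T@np.array(c["hand_eye"])
    return M[:3,3],M[:3,:3]@r
def onz(name,u,v,z,T=None):
    o,r=ray(name,u,v,T); return o+r*(z-o[2])/r[2]
```

Run:
```python
from h import *
o=bot.get_obs(); print(o)
for n in("top","side"):
    cv2.imwrite(f"pics/{n}0.png",bot.read_camera(n)); print(bot.camera_info(n))
a=np.hstack([cv2.imread("pics/top0.png"),cv2.imread("pics/side0.png")])
```

```text
pics
station.py
{'t': 0.0, 'q': array([-1.45509314,  0.47778837,  0.02231405,  1.55642477, -0.01151067,
        1.10928958, -0.08313703]), 'joint_vel': array([ 2.28653114e-04,  1.75251500e-04, -9.60747954e-04, -1.06849189e-03,
        8.72544712e-05, -2.96990654e-04,  2.96072662e-04]), 'joint_torque': array([-4.74828375e-04, -5.96441317e+01,  1.60755493e+00, -2.81205779e+01,
        1.23969352e-02,  9.25613742e-03, -6.29503532e-06]), 'eef_pos': array([0.14967578, 0.65760582, 0.23034434]), 'tool_rot': array([-4.44030705e-05,  1.11666713e-01,  9.93745315e-01, -8.90146152e-04]), 'contact_force': array([ 0.39324268, -0.19366813,  0.64974279]), 'torque': array([0.049837  , 0.04592835, 0.02353408]), 'grasp_force': 0.0, 'gripper_width': 1.000289407243207}
{'vertical_fov': 47.76885051664458, 'cx': 253.4229675593098, 'cy': 188.59306393233922, 'k1': -0.15694942107041832, 'view': array([[ 0.00449969, -0.99986344, -0.01590166,  0.01201931],
       [ 0.98656931,  0.00184225,  0.1633328 , -0.59405207],
       [-0.1632812 , -0.01642304,  0.98644287, -1.13767666],
       [ 0.        ,  0.        ,  0.        ,  1.        ]])}
{'vertical_fov': 42.88560036264593, 'cx': 254.0671019429647, 'cy': 193.13997608010936, 'k1': 0.06170142462248484, 'view': array([[ 0.98192444, -0.18894469,  0.01114878, -0.57197475],
       [ 0.11951537,  0.66462778,  0.73755406, -0.14758907],
       [-0.14676671, -0.72288991,  0.67519606, -1.58863924],
       [ 0.        ,  0.        ,  0.        ,  1.        ]])}
```

View pics/top0.png

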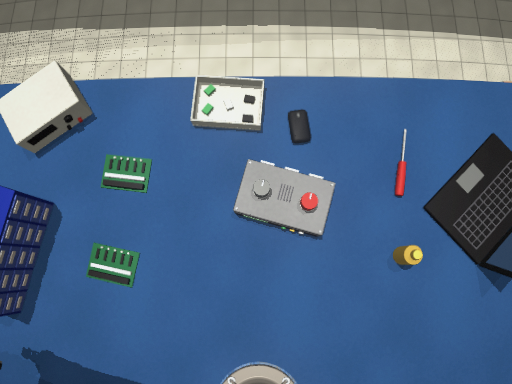

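View pics/side0.png

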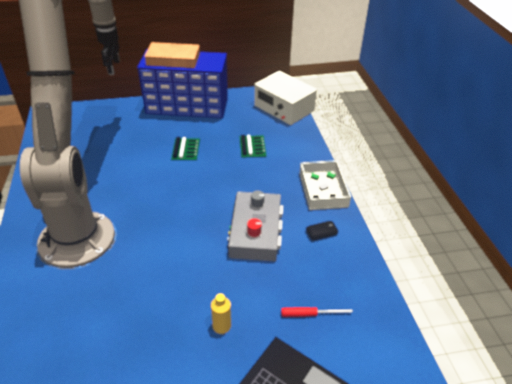

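The top view shows the red cap at about (310,202) and the grey cap at (262,188), with the unit slightly yawed. The side view shows the red cap at (254,227). Next I'll measure both.

Add to h.py:
```python
from scipy.spatial.transform import Rotation as R
def red(im,box=None):
    b,g,r=[im[...,i].astype(int) for i in range(3)]
    m=((r>110)&(g<80)&(b<80)).astype(np.uint8)
    if box: k=np.zeros_like(m); k[box[1]:box[3],box[0]:box[2]]=1; m*=k
    return m
def T():
    o=bot.get_obs(); M=np.eye(4); q=o["tool_rot"]; M[:3,:3]=R.from_quat([q[1],q[2],q[3],q[0]]).as_matrix(); M[:3,3]=o["eef_pos"]; return M
```

Run:
```python
from h import *
t=cv2.imread("pics/top0.png"); s=cv2.imread("pics/side0.png")
m=red(t,(290,180,330,225)); n=red(s,(235,210,275,245))
for nm,k in(("top",m),("side",n)):
    c=cv2.convexHull(cv2.findNonZero(k)); x,y,w,h=cv2.boundingRect(c); M=cv2.moments(c); u,v=M["m10"]/M["m00"],M["m01"]/M["m00"]
    print(nm,x,y,w,h,u,v,onz(nm,u,v,.09),onz(nm,u,v,.104),onz(nm,u,v,.084))
print("grey",onz("top",262,188,.09))
# unit top corners from grey mask
hsv=cv2.cvtColor(t,cv2.COLOR_BGR2HSV)
g=((hsv[...,1]<60)&(hsv[...,2]>60)).astype(np.uint8); g[:145]=0;g[245:]=0;g[:,:220]=0;g[:,345:]=0
g=cv2.morphologyEx(g,cv2.MORPH_OPEN,np.ones((5,5)))
c=max(cv2.findContours(g,0,2)[0],key=cv2.contourArea); r=cv2.minAreaRect(c); print(r)
P=np.array([onz("top",*p,.06)[:2] for p in cv2.boxPoints(r)]); print(P,P.mean(0),np.linalg.norm(np.diff(P,axis=0),axis=1))
print(np.degrees(np.arctan2(*(np.roll(P,-1,0)-P).T[::-1])))
print(T())
cv2.imwrite("pics/crop.png",cv2.resize(t[150:245,225:345],None,fx=6,fy=6,interpolation=cv2.INTER_CUBIC))
```

```text
top 301 197 14 13 305.9192546583851 204.12422360248448 [ 0.54612236 -0.12485972  0.09      ] [ 0.54431435 -0.12338113  0.104     ] [ 0.54689722 -0.1254934   0.084     ]
side 248 220 13 17 253.70267489711932 227.9310699588477 [ 0.55361479 -0.1388718   0.09      ] [ 0.55096878 -0.15187262  0.104     ] [ 0.5547488  -0.13330002  0.084     ]
grey [ 0.58884411 -0.00941242  0.09      ]
((284.2661437988281, 195.97308349609375), (92.57576751708984, 58.11212158203125), 14.995079040527344)
[[ 0.52805106  0.07100504]
 [ 0.68313797  0.03159723]
 [ 0.61668469 -0.21277743]
 [ 0.46411722 -0.16861349]] [ 0.57299774 -0.06969716] [0.16001538 0.25324891 0.15883099]
[ -14.25720342 -105.21269647  163.85577537   75.06064372]
[[-9.75051617e-01  2.21978104e-01 -2.57775374e-04  1.49737700e-01]
 [ 2.21978221e-01  9.75050191e-01 -1.67192827e-03  6.57625298e-01]
 [-1.19787539e-04 -1.68743688e-03 -9.99998569e-01  2.30395013e-01]
 [ 0.00000000e+00  0.00000000e+00  0.00000000e+00  1.00000000e+00]]
```

View pics/crop.png

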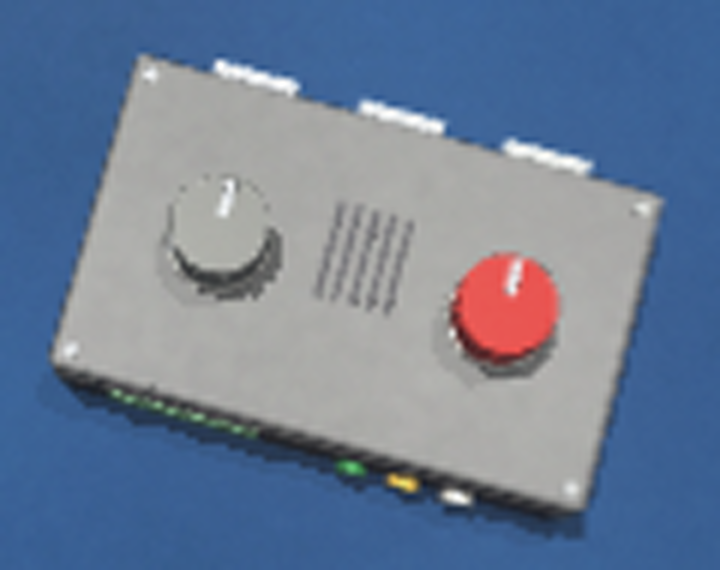

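The crop shows the red cap on the -y port, top centre at about (309.3,200.8), and the grey cap top at (262,187.5). Both lines point along the unit's +x, at a yaw of about -15°. I'll refine with the top-disc centre at z=0.104.

Run:
```python
from h import *
r=onz("top",309.3,200.8,.104);g=onz("top",262,187.5,.104);d=g-r
print(r,g,np.linalg.norm(d),"yaw",np.degrees(np.arctan2(-d[0],d[1])))
s=cv2.imread("pics/side0.png").astype(int); m=((s[...,2]>90)&(s[...,1]<.6*s[...,2])&(s[...,0]<.6*s[...,2])).astype(np.uint8)
m[:205]=0;m[245:]=0;m[:,:235]=0;m[:,275:]=0
x,y,w,h=cv2.boundingRect(m);print(x,y,w,h)
u,v=x+w/2-.5,y+h/2-.5
o1,d1=ray("side",u,v);print("side at .084",onz("side",u,v,.084))
M=T();q=np.linalg.inv(M)@np.r_[r[:2],.22,1];print("tool offset",q)
```

```text
[ 0.55302773 -0.13231156  0.104     ] [ 0.58782882 -0.00936316  0.104     ] 0.12777881245479636 yaw -15.804399213733255
247 218 15 19
side at .084 [ 0.55640702 -0.12956189  0.084     ]
tool offset [-0.56857613 -0.68068898  0.01161176  1.        ]
```

Units first: turns go in shares of 180 degrees. So 0.079 rad is 0.0251.

Request:
inch_along:
  segments: [-0.049,-0.005,0,0.0251,1,-0.049,-0.005,0,0.0251,1,-0.049,-0.005,0,0.0251,1,-0.049,-0.005,0,0.0251,1,-0.049,-0.005,0,0.0251,1,-0.049,-0.005,0,0.0251,1,-0.049,-0.005,0,0.0251,1,-0.049,-0.005,0,0.0251,1,-0.049,-0.005,0,0.0251,1,-0.049,-0.005,0,0.0251,1,-0.049,-0.005,0,0.0251,1,-0.049,-0.005,0,0.0251,1,-0.049,-0.005,0,0.0251,1,-0.049,-0.005,0,0.0251,1,-0.049,-0.005,0,0.0251,1,-0.049,-0.005,0,0.0251,1,-0.049,-0.005,0,0.0251,1,-0.049,-0.005,0,0.0251,1,-0.049,-0.005,0,0.0251,1,-0.049,-0.005,0,0.0251,1]

```text
t: 2.1
eef_pos: [0.57, -0.1234, 0.231]
tool_rot: [-0.0, 0.785, 0.619, -0.0]
contact_force: [-0.3, 0.1, -0.1]
gripper_width: 1.0
grasp_force: 0.0
```

Run:
```python
from h import *
M=T();print(np.linalg.inv(M)@np.array([.554,-.131,.22,1]),M,bot.get_obs()["q"])
```

```text
[-0.01109108 -0.01376351  0.01105383  1.        ] [[ 2.33981988e-01  9.72240914e-01 -1.86258160e-04  5.69978615e-01]
 [ 9.72240915e-01 -2.33982015e-01 -1.38987265e-04 -1.23435676e-01]
 [-1.78710165e-04 -1.48567287e-04 -9.99999973e-01  2.31049802e-01]
 [ 0.00000000e+00  0.00000000e+00  0.00000000e+00  1.00000000e+00]] [-0.36889579  0.36885858  0.61371822  1.81291594 -0.24354742  1.03598289
  0.1022797 ]
```

Request:
inch_along:
  segments: [-0.011,-0.014,0,0,1,0,0,0,0,1,0,0,0,0,1]

```text
t: 2.4
eef_pos: [0.5545, -0.1283, 0.2311]
tool_rot: [-0.0, 0.784, 0.62, 0.0]
contact_force: [-0.6, 0.3, -0.2]
gripper_width: 0.996
grasp_force: 0.0
```

Run:
```python
from h import *
M=T();im=bot.read_camera("wrist");cv2.imwrite("pics/w1.png",im);np.save("w1.npy",M);print(M[:3,3],bot.camera_info("wrist"))
s=im.astype(int); m=((s[...,2]>70)&(s[...,1]<.6*s[...,2])&(s[...,0]<.6*s[...,2])).astype(np.uint8)
n,l,st,ce=cv2.connectedComponentsWithStats(m)
for i in range(1,n):
    if st[i,4]>100: print(st[i],ce[i])
```

```text
[ 0.55446622 -0.12830095  0.23114213] {'vertical_fov': 58.96837394462769, 'cx': 260.06484316526473, 'cy': 199.77385823574835, 'k1': -0.08174031340058671, 'hand_eye': array([[ 1.54660096e-03,  9.45736532e-01,  3.24930792e-01,
         8.40744147e-02],
       [ 9.99998789e-01, -1.40587641e-03, -6.67866547e-04,
         5.06838486e-05],
       [-1.74813257e-04,  3.24931431e-01, -9.45737561e-01,
        -1.43552967e-01],
       [ 0.00000000e+00,  0.00000000e+00,  0.00000000e+00,
         1.00000000e+00]])}
[ 236  160   53   58 2280] [261.48464912 188.75921053]
[326 339  49  22 892] [349.19506726 349.69843049]
```

View pics/w1.png

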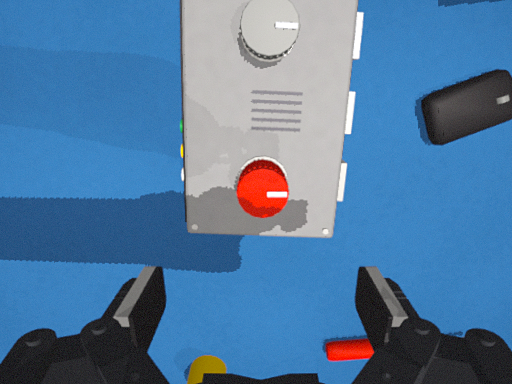

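The wrist view shows the red cap top disc at about (263,192), its line pointing right, and the grey cap top at (270,26). The screwdriver is at (350,350), well away from the cap.

Run:
```python
from h import *
M=np.load("w1.npy");im=cv2.imread("pics/w1.png").astype(int)
m=((im[...,2]>200)&(im[...,1]<.5*im[...,2])).astype(np.uint8);m[300:]=0
h=cv2.convexHull(cv2.findNonZero(cv2.morphologyEx(m,cv2.MORPH_OPEN,np.ones((3,3)))));e=cv2.fitEllipse(h);print(e,cv2.boundingRect(h))
r=onz("wrist",*e[0],.104,M);g=onz("wrist",270,26,.104,M);d=g-r
print(r,g,np.linalg.norm(d),np.degrees(np.arctan2(-d[0],d[1])))
a=onz("wrist",287,194.5,.104,M)-r;print("line",np.degrees(np.arctan2(a[1],a[0])),np.linalg.norm(a))
N=T();print(np.linalg.inv(N)@np.r_[r[:2],.075,1],N[:3,3])
```

```text
((262.5913391113281, 192.52593994140625), (48.291038513183594, 51.8701057434082), 87.98577880859375) (237, 169, 51, 49)
[ 0.55616658 -0.13117606  0.104     ] [ 0.59045578 -0.00786435  0.104     ] 0.12799034078993254 -15.53961785905795
line -18.07397032546102 0.020553661526537412
[-0.00341298  0.0019444   0.15612142  1.        ] [ 0.55502945 -0.12752231  0.23112394]
```

Request:
inch_along:
  segments: [-0.003,0.002,0.04,0,1,0,0,0.04,0,1,0,0,0.04,0,1,0,0,0.03,0,1,0,0,0.012,0,1,0,0,0,0,1,0,0,0,0,1]
  squeeze: 40

```text
t: 3.15
eef_pos: [0.5569, -0.1321, 0.0703]
tool_rot: [0.001, 0.784, 0.621, 0.001]
contact_force: [1.6, -1.1, 0.4]
gripper_width: 0.999
grasp_force: 0.0
```

Run:
```python
from h import *
N=T();print(np.linalg.inv(N)@np.r_[.5558,-.1312,.07,1],N[:3,3],bot.get_obs()["q"][6])
```

```text
[ 6.51894152e-04 -1.24429345e-03  3.06676526e-04  1.00000000e+00] [ 0.55686055 -0.13212051  0.07030851] 0.2551455734142736
```

Request:
inch_along:
  segments: [0,-0.001,0,0,0.3,0,0,0,0,0.3,0,0,0,0,0.3,0,0,0,0,0.3,0,0,0,0,0.3,0,0,0,0,0.3]
  squeeze: 40

```text
t: 3.75
eef_pos: [0.5553, -0.1322, 0.0704]
tool_rot: [0.0, 0.785, 0.62, 0.001]
contact_force: [-1.6, 0.2, 5.7]
gripper_width: 0.493
grasp_force: 39.9
```

To row units: 0.06 rad is 0.0191.

```bash
python3 -c "
from h import *;print(bot.get_obs()['torque'],T()[:2,0])"
```

```text
[0.15757917 0.25457063 0.03702135] [0.23089903 0.97297745]
```

Request:
inch_along:
  segments: [0,0,0,0.0191,0.3,0,0,0,0.0191,0.3,0,0,0,0.0191,0.3,0,0,0,0.0191,0.3,0,0,0,0,0.3,0,0,0,0,0.3]

```text
t: 4.35
eef_pos: [0.5556, -0.1325, 0.0704]
tool_rot: [0.001, 0.853, 0.522, 0.001]
contact_force: [-0.2, -0.7, 5.2]
gripper_width: 0.496
grasp_force: 40.5
```

```bash
python3 -c "
from h import *;o=bot.get_obs();print(o['torque'],o['contact_force'],T()[:2,0],o['q'][6])"
```

```text
[ 0.09285794  0.09405794 -0.07621044] [-0.18922314 -0.70107395  5.23807805] [0.45568101 0.89014276] 0.06575249963786374
```

Clockwise runs freely past the 7° stop with little torque, so I'll continue that way to about 60°.

To row units: 0.1 rad is 0.0318.

Request:
inch_along:
  segments: [0,0,0,0.0255,0.3,0,0,0,0.0318,0.3,0,0,0,0.0318,0.3,0,0,0,0.0318,0.3,0,0,0,0.0318,0.3,0,0,0,0.0318,0.3,0,0,0,0.0318,0.3,0,0,0,0.0255,0.3,0,0,0,0,0.3,0,0,0,0,0.3,0,0,0,0,0.3]

```text
t: 5.45
eef_pos: [0.5558, -0.1324, 0.0704]
tool_rot: [0.0, 0.986, 0.168, 0.001]
contact_force: [-0.0, 0.1, 5.9]
gripper_width: 0.496
grasp_force: 40.9
```

Run:
```python
from h import *
o=bot.get_obs();print(o['torque'],o['contact_force'],T()[:2,0],o['q'][6])
M=T();np.save("w2.npy",M);im=bot.read_camera("top");cv2.imwrite("pics/w2.png",np.hstack([bot.read_camera("wrist")[60:384:1],cv2.resize(im[150:245,225:345],(288,324))]))
```

```text
[-0.00398753  0.01432987 -0.10056068] [-4.19391766e-03  8.80260717e-02  5.92754991e+00] [0.94344047 0.33153359] -0.5327425656660515
```

View pics/w2.png

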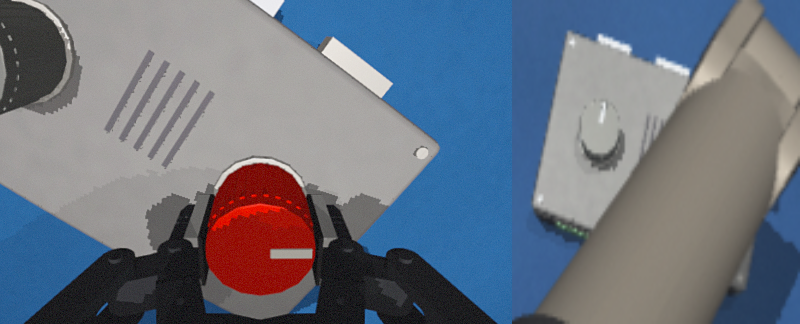

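The cap is held between the pads and its line at (292,254) still points across the gripper, so it turned with the fingers by about 57°. Lifting gently.

Request:
inch_along:
  segments: [0,0,-0.003,0,0.3,0,0,-0.003,0,0.3,0,0,-0.003,0,0.3,0,0,0,0,0.3,0,0,0,0,0.3]

```text
t: 6.05
eef_pos: [0.555, -0.1322, 0.0786]
tool_rot: [0.0, 0.986, 0.168, 0.0]
contact_force: [0.7, -0.7, 0.9]
gripper_width: 0.497
grasp_force: 41.0
```

Request:
inch_along:
  segments: [0,0,-0.01,0,0.3,0,0,-0.015,0,0.3,0,0,-0.02,0,0.3,0,0,-0.02,0,0.3,0,0,-0.02,0,0.3,0,0,-0.015,0,0.3,0,0,0,0,0.3,0,0,0,0,0.3,0,0,0,0,0.3,0,0,0,0,0.3,0,0,0,0,0.3]

```text
t: 7.15
eef_pos: [0.5542, -0.1321, 0.1776]
tool_rot: [-0.0, 0.986, 0.168, -0.001]
contact_force: [-0.7, -0.4, -0.2]
gripper_width: 0.498
grasp_force: 42.5
```

Run:
```python
from h import *
cv2.imwrite("pics/w3.png",np.hstack([bot.read_camera("wrist")[60:],cv2.resize(bot.read_camera("side")[180:288,210:306],(288,324))]))
```

```text
(no output)
```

View pics/w3.png

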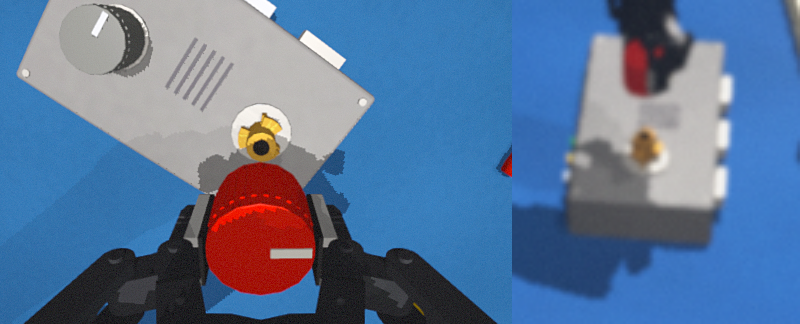

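The cap is upright in the gripper at about (262,250) in the wrist picture, the bare port shows below it at (262,140), and the grey cap is undisturbed. The cap rim is about 107 mm above its seat.

```bash
python3 -c "
from station import bot
print(bot.hand_in())"
```

```text
the job is handed in; nothing more can be done
None
```

I turned the red cap clockwise out of its lock and lifted it off; I handed in at about 7 s with it held upright about 11 cm above the unit's top, the grey cap and desk items untouched as far as the pictures show (hand-in returned no verdict).

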